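Stand the fallen cartons back in the pusher tray and close up the row

ROBOT

A 6-joint arm with a two-finger parallel gripper is mounted at the origin on a cart in front of the work surface, level with it; the furniture and walls round the work are solid. World frame = base frame: x ahead of the robot, y to its left, z up, the work surface at z = 0. Lengths are in mm, angles in degrees, forces in N, time in s.
With the tool pointing down it reaches from about 300 to 850 mm from the base axis. Payload 4.2 kg.
Tool frame: the origin (TCP) lies at the very end of the fingers, on their centre line; the grasp point (between the pads) lies 19 mm behind it; z points along the fingers, y is the line along which they close (so a half turn about z gives the same grasp; the last joint's range is limited). The gripper opens to 91 mm and grips with 3 to 60 N. Pads are 32 mm wide; open, the fingers measure 118 mm over their backs; the gripper's body (76 mm by 178 mm) begins 60 mm behind the grasp point.
Start: joints at [-72.823, 18.312, 89.639, -0, 72.044, -1.146], TCP at [180.77, -545.862, 213.976] pointing down, gripper open.
Joint ranges: [-177.97, 177.97], [-48.28, 115.42], [12.27, 149.76], [-77.06, 257.06], [2.81, 150.46], [-146.56, 146.56]. Speed limits (degrees/s): [147.25, 147.25, 180, 180, 180, 180].

INTERFACE

Orientations are given as [roll, pitch, yaw] about the fixed x, y, z axes, in that order (R = Rz(yaw) Ry(pitch) Rx(roll)).
In Python, from workcell import env, eyes gives the robot as it stands.
- The arm moves only by the tool send_rows, never from a script. Its argument "targets" is text: rows parted by semicolons, each of 7 numbers parted by spaces: the shift along the tool's x, y, z in m, then the turn, a rotation vector about the tool's x, y, z in degrees, then the opening in per cent of the stroke, from 0 (shut) to 100 (fully open). A call has 1 to 12 rows; each row is the pose to reach, as a shift and turn from the pose commanded when the call began, along the tool's axes at that moment; what a row does not reach only later rows make up. A row lasts 1/12 s, in which the tool goes at most 41.7 mm and 7.16 degrees, less where a joint would pass 70% of its speed; a pose out of reach is approached as far as the arm can. A call with a gripper value outside its range is refused whole. The fingers move at their own pace and stop on an object; "grip_force" is the grip in N (left out, the last holds). Time passes only in rows, so rows that repeat a pose let the fingers close. It gives the time, the measured TCP pose, the force, the opening and the grip force at its end, in the units of the state.
- env.state(): the state, without advancing time (a new reading comes with each control period).
- eyes.grab_frame(name): name is "scene" or "top" or "wrist"; returns a dict with "image" (420x560x3 uint8, blue, green, red), "fovy" (degrees; the focal length in pixels is half the picture's height over the tangent of half this angle, whatever the lens; pixels are square), "cx", "cy" (the principal point, pixels), "eye" and "attitude" of the camera in the world. Camera axes: x right, y up, looking along -z (the intrinsics and any distortion apply to the point x, -y, -z); pixel columns grow to the right and rows downward; lengths in mm; the calibration is good to about 2 mm. A picture is of the moment at which its call begins. There is no depth.
- env.job_done(): hands the job in; it is judged then, once.
The state is a dict: "time_s": time; "qpos": joint angles; "qvel": joint speeds; "effort": joint torques, N m; "ee_pos": TCP position; "ee_rot": TCP orientation; "force": force on the tool from outside, world axes, zero at the start; "torque": the same for the moment, N m; "gripper_width": finger opening in mm; "gripper_force": force on a finger pad.
Only numpy, scipy, OpenCV 4.12 (cv2) and the standard library are available. Lean on these libraries where they do the work, as an engineer would, in place of code of your own. Each camera call takes 0.05 s, during which the arm holds its last target. There are 200 camera calls.

TASK

Two of the cartons from the pusher tray have fallen over on the table. Draw the pusher back, stand both of them upright, dark end down, in the tray behind the three that are still standing, and push the pusher up again until all five stand snug against the end stop. The cartons hold glass, so do not drop them or knock the standing ones over, and leave the label roll and the tally counter where they are.

Things in the scene. Friction and masses are not known exactly. Their poses are not given: they have to be found in the camera images.
- tray: Pusher tray fixed to the table: plain aluminium channel, 290 x 60 mm, in which cartons stand in single file. Origin on the table under its centre line; x runs along the channel to the end stop, y across, z up. Floor 4 mm above the table, 42 mm wide inside; sides 36 mm above the table plus flared lips up to 48 mm (64 mm over the lips). The open end is at x = -150 mm.
- tray_stop (a point): Foot of the end stop's inner face, on the tray floor at the closed end of the channel (tray x = +130 mm, 4 mm above the table); a row of cartons is pushed up against it. The stop is 83 mm high. Axes as the tray's.
- pusher (a joint): Pusher position (m): grey plastic plate 37 mm wide, 93 mm high on a 66 mm long foot that slides in the channel. Its face is at tray x = 28 mm minus this value: 0 = against a closed row of three cartons, 0.068 = of five, 0.100 = fully drawn back to the open end. About 1.5 N of friction; it stays where it is left, no spring or catch.
- pusher_grip (a point): Grip point on the pusher's upright post (14 mm along the channel, 28 mm across). The post's axis is 50 mm behind the pusher's face, towards the open end; this point is 80 mm above the table, 15 mm below the post's top. 39 mm of free room between post and plate, with slanting ribs below 60 mm. Axes as the tray's.
- fallen1_centre (a point): Centre of a fallen carton: pink with a dark end, 117 mm long, 34 x 34 mm in section, 60 g; rigid, with a glass bottle inside. It lies on the table on its side (centre 17 mm up), its top pointing roughly to the left or to the right. z runs along the carton towards its top (the pink end); the dark half is the bottom.
- fallen2_centre (a point): Centre of a fallen carton: pink with a dark end, 117 mm long, 34 x 34 mm in section, 60 g; rigid, with a glass bottle inside. It lies on the table on its side (centre 17 mm up), its top pointing roughly to the left or to the right. z runs along the carton towards its top (the pink end); the dark half is the bottom.
- row1_centre (a point): Centre of carton 1 of the three that stand upright in the tray at the start, counted from the end stop; the same kind as the fallen ones (117 mm long, 34 x 34 mm in section, 60 g; rigid, with a glass bottle inside). z points to its top. Its centre is 62 mm above the table.
- row2_centre (a point): Centre of carton 2 of the three that stand upright in the tray at the start, counted from the end stop; the same kind as the fallen ones (117 mm long, 34 x 34 mm in section, 60 g; rigid, with a glass bottle inside). z points to its top. Its centre is 62 mm above the table.
- row3_centre (a point): Centre of carton 3 of the three that stand upright in the tray at the start, counted from the end stop; the same kind as the fallen ones (117 mm long, 34 x 34 mm in section, 60 g; rigid, with a glass bottle inside). z points to its top. Its centre is 62 mm above the table.
- label_roll: White label roll lying flat, 68 mm across and 26 mm high; a bystander. Origin at the centre of its underside.
- counter: Small white hand tally counter with a finger ring, 46 x 67 mm, 22 mm high, lying right of the tray's open end; a bystander. Origin on its underside, about its middle.

How it is judged (in metres and radians):
On the way, in this order (a step that is already met when the one before it is completed fails the run):
1. the pusher is drawn back to make room for a carton (value of joint pusher above 0.036 m), for 0.2 s.
2. one fallen carton stands upright in the tray, let go (((angle between fallen1_centre's own z axis and vertical below 0.1 rad and y of fallen1_centre in the frame of tray between -0.008 and 0.008 m and z of fallen1_centre in the frame of tray between 0.056 and 0.068 m and x of fallen1_centre in the frame of tray between -0.085 and 0.12 m and contact force between fallen1 and the fingers below 0.05 N) or (angle between fallen2_centre's own z axis and vertical below 0.1 rad and y of fallen2_centre in the frame of tray between -0.008 and 0.008 m and z of fallen2_centre in the frame of tray between 0.056 and 0.068 m and x of fallen2_centre in the frame of tray between -0.085 and 0.12 m and contact force between fallen2 and the fingers below 0.05 N))), for 0.2 s.
3. both fallen cartons stand upright in the tray, let go (angle between each of fallen1_centre, fallen2_centre's own z axis and vertical below 0.1 rad and y of fallen1_centre in the frame of tray between -0.008 and 0.008 m and z of fallen1_centre in the frame of tray between 0.056 and 0.068 m and x of fallen1_centre in the frame of tray between -0.085 and 0.12 m and contact force between each of fallen1, fallen2 and the fingers below 0.05 N and y of fallen2_centre in the frame of tray between -0.008 and 0.008 m and z of fallen2_centre in the frame of tray between 0.056 and 0.068 m and x of fallen2_centre in the frame of tray between -0.085 and 0.12 m), for 0.2 s.
At the end, for the whole second after the job is handed in: All five cartons stand in the tray at rest, tops up, within 0.08 rad of vertical, feet on the tray floor (centre height within 6 mm), the two that had fallen between the other three and the pusher; the pusher reads less than 0.075, so under 7 mm of play is left in the row (angle between each of fallen1_centre, fallen2_centre, row1_centre, row2_centre, row3_centre's own z axis and vertical below 0.08 rad and y of fallen1_centre in the frame of tray between -0.008 and 0.008 m and z of fallen1_centre in the frame of tray between 0.056 and 0.068 m and x of fallen1_centre in the frame of tray between -0.085 and 0.12 m and linear speed of each of fallen1, fallen2, row1, row2, row3 below 0.02 m/s and y of fallen2_centre in the frame of tray between -0.008 and 0.008 m and z of fallen2_centre in the frame of tray between 0.056 and 0.068 m and x of fallen2_centre in the frame of tray between -0.085 and 0.12 m and y of row1_centre in the frame of tray between -0.008 and 0.008 m and z of row1_centre in the frame of tray between 0.056 and 0.068 m and x of row1_centre in the frame of tray between -0.085 and 0.12 m and y of row2_centre in the frame of tray between -0.008 and 0.008 m and z of row2_centre in the frame of tray between 0.056 and 0.068 m and x of row2_centre in the frame of tray between -0.085 and 0.12 m and y of row3_centre in the frame of tray between -0.008 and 0.008 m and z of row3_centre in the frame of tray between 0.056 and 0.068 m and x of row3_centre in the frame of tray between -0.085 and 0.12 m and x of fallen1_centre in the frame of tray between -0.034 and 0.022 m and x of fallen2_centre in the frame of tray between -0.034 and 0.022 m and value of joint pusher below 0.075 m); the robot touches nothing.
It fails at once if a fallen carton is dropped (falls free faster than 1 m/s, some 5 cm) ((linear speed of fallen1 above 1 m/s and contact force between fallen1 and the fingers below 0.05 N) or (linear speed of fallen2 above 1 m/s and contact force between fallen2 and the fingers below 0.05 N)).
It fails at once if a carton of the standing row is knocked over or lifted out (angle between any of row1_centre, row2_centre, row3_centre's own z axis and vertical above 0.5 rad or z of any of row1_centre, row2_centre, row3_centre in the frame of tray above 0.1 m).
It fails at once if the label roll or the tally counter is moved by more than 30 mm (distance of any of label_roll, counter from where it was at the start of the episode above 0.03 m).
It also fails if it takes over 70 s, if anything falls off the work surface, if the arm or the gripper's body presses on something with over 40 N, if the wrist force passes 120 N, or if a joint passes its speed limit or range.

## Working session

There is one attempt and no reset: what is moved stays moved. The work goes in short steps, Python scripts to look and compute and a tool call to move; the robot and the scene stay as the last step left them, time stands still between calls to the robot, and variables do not carry over. Pictures are saved under pics/ and viewed, at most 10 in all, crops included, and the job is handed in when it is done.

Besides the shell and the picture viewer there is one more tool, called after "Emit:" as name(argument=value, ...) on one line, values as JSON. send_rows: Moves the arm, as the interface text tells. Its arguments: {"type":"object","properties":{"targets":{"type":"string"},"grip_force":{"type":"number"}},"required":["targets"]}

```bash
mkdir -p pics; ls
python3 - <<'E'
from workcell import env, eyes
import cv2
for n in("scene","top"):
    f=eyes.grab_frame(n); cv2.imwrite(f"pics/{n}0.png",f["image"])
    print(n,{k:v for k,v in f.items() if k!="image"})
print(env.state())
E
```

```text
pics
scene {'fovy': 47.99620599032332, 'cx': 271.75054552981504, 'cy': 205.46529614054097, 'eye': array([116.35410434, 695.11526745, 697.25386845]), 'attitude': array([  48.15973541,   -1.07732865, -139.74787234])}
top {'fovy': 56.48128847356642, 'cx': 277.38832759350123, 'cy': 213.1721913158429, 'eye': array([394.43007251, 203.01414615, 932.32307436]), 'attitude': array([  9.27937585,  -0.20639695, -88.50662359])}
{'time_s': 0.1, 'qpos': array([-7.28257389e+01,  1.83476790e+01,  8.96991289e+01,  9.95370582e-05,
        7.20437724e+01, -1.14568809e+00]), 'qvel': array([-0.01308082, -0.14936542, -0.23020712,  0.02305612, -0.0361392 ,
       -0.05260869]), 'effort': array([-1.17261952e-04, -4.13331771e+01, -2.32509327e+01,  7.28605594e-02,
        4.21808346e-02, -7.11369285e-05]), 'ee_pos': array([ 180.60655856, -545.42660199,  213.20929728]), 'ee_rot': array([-1.79909440e+02, -1.90574619e-03,  1.83199169e+01]), 'force': array([-0.26892736, -0.21681093, -0.09640959]), 'torque': array([-0.01066325,  0.02981479,  0.00646809]), 'gripper_force': 0.0, 'gripper_width': 90.99477716437556}
```

View pics/top0.png

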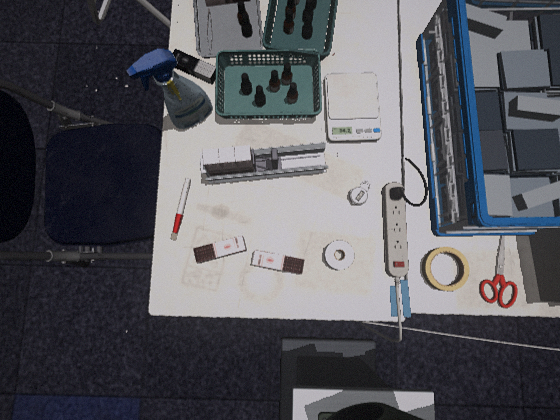

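View pics/scene0.png

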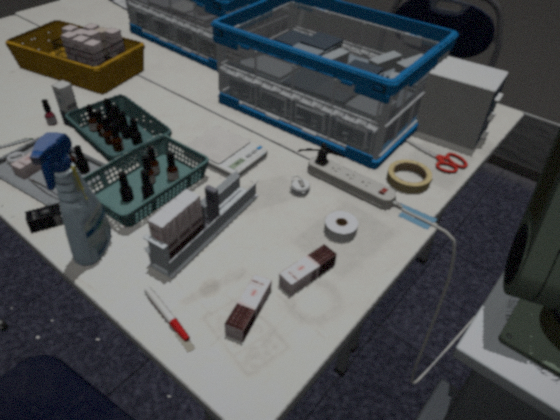

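Top view: the tray is at cols 203–327, rows 145–180. The row stands at the left end and the pusher at about (262,160). Fallen A is at (220,249) with its dark end left; fallen B is at (277,262) with its dark end right. The roll is at (339,255) and the counter at (359,193). Next I'll zoom in.

```bash
cat > h.py <<'E'
import numpy as np, cv2
from scipy.spatial.transform import Rotation as Ro
from workcell import env, eyes
def rot(a): return Ro.from_euler('xyz',a,degrees=True)
def ray(f,uv):
    uv=np.atleast_2d(uv).astype(float); F=210/np.tan(np.radians(f["fovy"])/2)
    d=np.c_[(uv[:,0]-f["cx"])/F,-(uv[:,1]-f["cy"])/F,-np.ones(len(uv))]
    return f["eye"],rot(f["attitude"]).apply(d)
def onz(f,uv,z):
    e,d=ray(f,uv); return e+d*((z-e[2])/d[:,2])[:,None]
def proj(f,P):
    P=np.atleast_2d(P); F=210/np.tan(np.radians(f["fovy"])/2)
    c=rot(f["attitude"]).inv().apply(P-f["eye"]); return np.c_[f["cx"]-F*c[:,0]/c[:,2],f["cy"]+F*c[:,1]/c[:,2]]
E
python3 - <<'E'
from h import *
f=eyes.grab_frame("top"); im=f["image"]
c=cv2.resize(im[135:285,185:385],None,fx=4,fy=4,interpolation=cv2.INTER_CUBIC)
cv2.imwrite("pics/crop1.png",c)
d=(cv2.cvtColor(im,cv2.COLOR_BGR2GRAY)<90).astype(np.uint8)
d[:225]=0;d[285:]=0;d[:,:185]=0;d[:,380:]=0
n,l,s,ce=cv2.connectedComponentsWithStats(d)
for i in range(1,n):
    if s[i,4]>40:
        pts=np.argwhere(l==i)[:,::-1].astype(np.float32); r=cv2.minAreaRect(pts); print(s[i],r, onz(f,[r[0]],34).round(1))
for uv in [(220,249),(277,262),(339,255),(203,165),(327,160)]: print(uv,onz(f,[uv],20).round(1))
E
```

```text
[194 244  22  19 290] ((204.08827209472656, 253.35296630859375), (15.279744148254395, 19.402849197387695), 75.96376037597656) [[443.6 368.8  34. ]]
[283 256  21  18 284] ((293.01348876953125, 264.9189147949219), (19.399080276489258, 14.960308074951172), 9.462321281433105) [[422.7 164.9  34. ]]
(220, 249) [[455.5 335.   20. ]]
(277, 262) [[428.9 201.5  20. ]]
(339, 255) [[448.8  57.8  20. ]]
(203, 165) [[656.4 386.   20. ]]
(327, 160) [[677.  87.  20.]]
```

View pics/crop1.png

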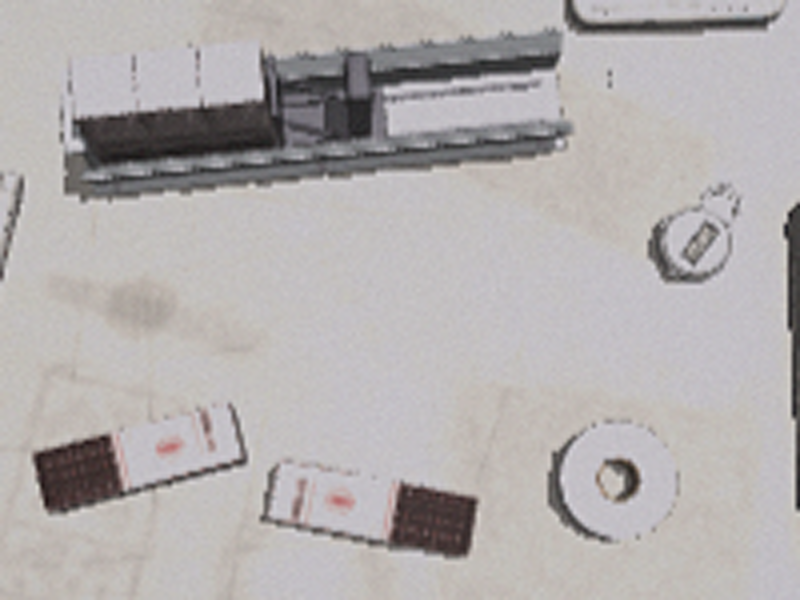

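The crop shows the row's top face at (72..264, 45..118), the pusher post at (357,92), and both fallen cartons' corners clearly. I'll turn these into positions.

Run:
```python
from h import *
np.set_printoptions(suppress=True,precision=1)
f=eyes.grab_frame("top")
g=lambda P,z:onz(f,np.array(P)/4+[185-.375,135-.375],z)
for n,P in (("A",[(231,404),(244,460),(49,511),(36,452)]),("B",[(478,490),(471,552),(266,518),(282,463)])):
    p=g(P,34)[:,:2]; print(n,p.tolist(),p.mean(0),[np.linalg.norm(p[i]-p[i-1]) for i in range(4)]); u=(p[0]+p[1]-p[2]-p[3]); print(np.degrees(np.arctan2(u[1],u[0])))
p=g([(72,57),(262,44),(266,100),(77,120)],121);print("row",p[:,:2].tolist(),p.mean(0),[np.linalg.norm(p[i]-p[i-1]) for i in range(4)])
p=g([(560,34),(275,60),(82,196),(570,148)],48);print("lips",p[:,:2].tolist())
p=g([(344,56),(368,53),(373,98),(349,102)],95);print("post",p[:,:2].tolist(),p.mean(0))
p=g([(388,138),(560,122),(558,73),(385,95)],4);print("floor",p[:,:2].tolist())
```

```text
A [[486.650021714592, 282.93936815498813], [454.65211672141317, 274.189184993083], [422.7418690238934, 384.1091252657044], [456.0900142631057, 393.5434867400718]] [455.  333.7] [np.float64(114.74835555866649), np.float64(33.172754322175116), np.float64(114.4581022805014), np.float64(34.656975738292914)]
-74.1835867413463
B [[441.0657294489171, 139.83400076268993], [405.9211827732986, 143.2830430552618], [422.02307281354695, 260.37127231660776], [453.51035804377, 252.36196926490092]] [430.6 199. ] [np.float64(113.21401183642605), np.float64(35.313383493665384), np.float64(118.1902038852026), np.float64(32.48996870641003)]
-97.08680694571767
row [[663.3382455145015, 368.5802916955745], [673.4501005894731, 266.35908706747995], [642.1410625035044, 263.0395111582104], [628.2815748723849, 363.9024671955119]] [651.8 315.5 121. ] [np.float64(35.36738891356311), np.float64(102.72012601567428), np.float64(31.48452715360424), np.float64(101.81071308059761)]
lips [[709.5123599581873, 96.43071103373428], [688.9534466113304, 264.04748561613746], [603.886958941554, 372.91551511788987], [640.2428222717124, 90.1400542223477]]
post [[676.6685911482707, 222.4423534094047], [678.7752776498419, 209.11322616625685], [652.8421964952774, 205.65281814202527], [650.1807123857668, 218.90303419071532]] [664.6 214.   95. ]
floor [[655.77522462427, 196.094339388935], [668.773803691693, 90.75654086869402], [700.0220698280617, 92.19695806361077], [683.0408770803765, 198.6048393687538]]
```

```bash
cat >> h.py <<'E'
TY=97.2; ex=np.array([np.cos(np.radians(TY)),np.sin(np.radians(TY)),0]); ey=np.array([-ex[1],ex[0],0]); O=np.array([661.8,236.4,0])
def tray(x,y,z): return O+ex*x+ey*y+np.array([0,0,z])
def ori(yaw,tilt):
    """tool y horizontal at angle yaw-90; approach tilted from down by tilt towards direction yaw (tilt<0: away)"""
    c,s=np.cos(np.radians(yaw)),np.sin(np.radians(yaw)); t=np.radians(tilt)
    z=np.array([c*np.sin(t),s*np.sin(t),-np.cos(t)]); y=np.array([s,-c,0]); return Ro.from_matrix(np.c_[np.cross(y,z),y,z])
def rel(legs,p0=None,R0=None):
    s=env.state(); p0=s["ee_pos"] if p0 is None else p0; R0=rot(s["ee_rot"]) if R0 is None else R0
    pp,RR=p0,R0
    for p,R in legs:
        n=max(np.linalg.norm(p-pp)/41.7,(RR.inv()*R).magnitude()*57.3/7.16)
        print((R0.inv().apply(p-p0)/1000).round(4),(R0.inv()*R).as_rotvec(degrees=True).round(1),"rows",round(n,1)); pp,RR=p,R
E
python3 - <<'E'
from h import *
w=np.array([340,-190,300.]); rel([(w,ori(60,0))])
rel([(tray(-22,0,170),ori(97.2,0))],w,ori(60,0))
print(tray(-22,0,170))
E
```

```text
[ 0.263  -0.2876 -0.0863] [ -0.1  -0.  -41.7] rows 9.6
[0.5126 0.0788 0.13  ] [  0.    0.  -37.2] rows 12.8
[664.55733114 214.57347657 170.        ]
```

Emit:
send_rows(targets="0.263 -0.2876 -0.086 0 0 -41.7 100;0.263 -0.2876 -0.086 0 0 -41.7 100;0.263 -0.2876 -0.086 0 0 -41.7 100;0.263 -0.2876 -0.086 0 0 -41.7 100;0.263 -0.2876 -0.086 0 0 -41.7 100;0.263 -0.2876 -0.086 0 0 -41.7 100;0.263 -0.2876 -0.086 0 0 -41.7 100;0.263 -0.2876 -0.086 0 0 -41.7 100;0.263 -0.2876 -0.086 0 0 -41.7 100;0.263 -0.2876 -0.086 0 0 -41.7 100;0.263 -0.2876 -0.086 0 0 -41.7 100", grip_force=20)

```text
time_s: 1.12
ee_pos: [341.5, -186.9, 301.2]
ee_rot: [179.8, -0.1, 60.3]
force: [-0.4, 0.5, 0.3]
gripper_width: 91.0
gripper_force: 0.0
```

Emit:
send_rows(targets="0.5126 0.0788 0.13 0 0 -37.2 100;0.5126 0.0788 0.13 0 0 -37.2 100;0.5126 0.0788 0.13 0 0 -37.2 100;0.5126 0.0788 0.13 0 0 -37.2 100;0.5126 0.0788 0.13 0 0 -37.2 100;0.5126 0.0788 0.13 0 0 -37.2 100;0.5126 0.0788 0.13 0 0 -37.2 100;0.5126 0.0788 0.13 0 0 -37.2 100;0.5126 0.0788 0.13 0 0 -37.2 100;0.5126 0.0788 0.13 0 0 -37.2 100;0.5126 0.0788 0.13 0 0 -37.2 100;0.5126 0.0788 0.13 0 0 -37.2 100")

```text
time_s: 2.12
ee_pos: [644.6, 188.7, 177.0]
ee_rot: [-179.9, 0.1, 97.2]
force: [0.6, -0.5, 0.7]
gripper_width: 91.3
gripper_force: 0.0
```

Run:
```python
from h import *
s=env.state(); print(s["qpos"].round(2),s["ee_pos"].round(1))
f=eyes.grab_frame("wrist"); cv2.imwrite("pics/w1.png",f["image"]); print(f["eye"],f["attitude"],f["fovy"],f["cx"],f["cy"])
print(proj(f,[tray(-22,0,95),tray(-15,14,95),tray(-29,-14,95),tray(28,-18,93),tray(28,18,93),tray(28,17,121),tray(28,-17,121)]).round())
rel([(tray(-22,0,62),ori(97.2,0))])
```

```text
[ 1.536e+01  2.839e+01  7.895e+01 -5.000e-02  7.273e+01  8.170e+00] [644.6 188.7 177. ]
[634.5240625  266.94349042 348.49048061] [-15.98849293  -0.02791787   7.26016847] 69.19384798166183 284.652280984403 210.66291968059153
[[312. 192.]
 [295. 183.]
 [328. 200.]
 [335. 131.]
 [291. 131.]
 [293. 132.]
 [340. 132.]]
[0.0171 0.0187 0.1111] [ 0.  -0.2  0.2] rows 2.7
```

View pics/w1.png

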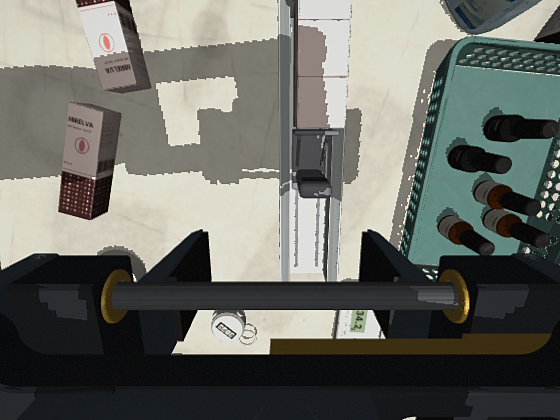

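Run:
```python
from h import *
im=cv2.imread("pics/w1.png")
cv2.imwrite("pics/w1c.png",cv2.resize(im[80:200,260:380],None,fx=5,fy=5,interpolation=cv2.INTER_CUBIC))
```

```text
(no output)
```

View pics/w1c.png

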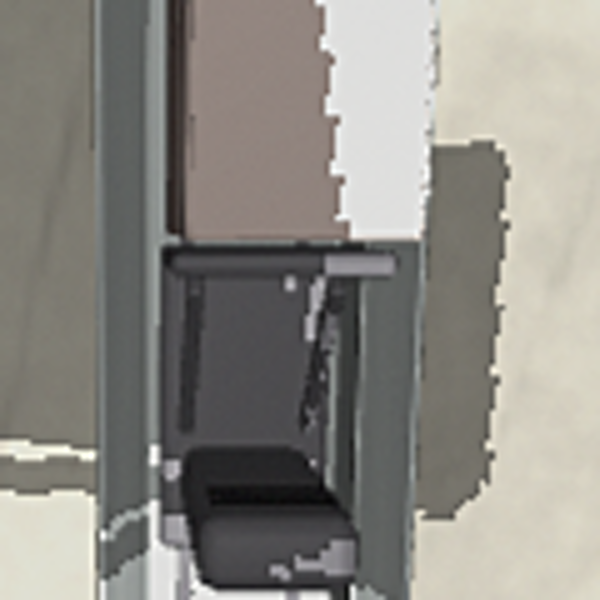

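```bash
sed -i 's/O=np.array(\[661.8,236.4,0\])/O=np.array([664.2,238.7,0])/' h.py
python3 - <<'E'
from h import *
s=env.state();print(s["ee_pos"],s["ee_rot"])
rel([(tray(-22,0,120),ori(97.2,0)),(tray(-22,0,62),ori(97.2,0)),(tray(-119,0,62),ori(97.2,0))])
E
```

```text
[648.2140418  194.79269462 173.05418039] [179.95713072  -0.19821423  97.35177696]
[0.0193 0.0214 0.0531] [ 0.  -0.2  0.2] rows 1.4
[0.0191 0.0213 0.1111] [ 0.  -0.2  0.2] rows 1.4
[-0.0779  0.0211  0.1108] [ 0.  -0.2  0.2] rows 2.3
```

Emit:
send_rows(targets="0.0193 0.0213 0.053 0 -0.2 0.2 100;0.0193 0.0213 0.053 0 -0.2 0.2 100;0.0193 0.0213 0.053 0 -0.2 0.2 100;0.0193 0.0213 0.053 0 -0.2 0.2 100;0.0193 0.0213 0.053 0 -0.2 0.2 100;0.0193 0.0213 0.053 0 -0.2 0.2 100")

```text
time_s: 2.67
ee_pos: [662.6, 209.1, 127.7]
ee_rot: [179.8, 0.2, 97.0]
force: [-0.2, -0.7, 0.4]
gripper_width: 91.2
gripper_force: 0.0
```

Run:
```python
from h import *
s=env.state();print(s["ee_pos"],s["ee_rot"],tray(-22,0,120))
rel([(tray(-22,0,62),ori(97.2,0)),(tray(-119,0,62),ori(97.2,0))])
```

```text
[662.60745813 209.05015083 127.65429793] [179.82893985   0.18872158  96.96117123] [666.95733114 216.87347657 120.        ]
[0.0075 0.0051 0.0656] [ 0.2  0.2 -0.2] rows 1.6
[-0.0895  0.0055  0.066 ] [ 0.2  0.2 -0.2] rows 2.3
```

Run:
```python
from h import *
for i in range(4):
    s=env.state();print(s["time_s"],s["ee_pos"],s["qvel"].round(2)); eyes.grab_frame("wrist")
```

```text
2.6667 [662.60745813 209.05015083 127.65429793] [ 0.15 -0.44 -0.13 -0.05 -0.23  0.12]
2.7167 [662.59928794 209.19943794 127.73678036] [ 0.17  0.03  0.21  0.02 -0.12  0.03]
2.7667 [662.53275437 209.35089264 127.58014261] [ 0.21  0.29  0.12  0.12 -0.12  0.14]
2.8167 [662.4239883  209.50603433 127.27178987] [ 0.24  0.4   0.21 -0.03 -0.21  0.04]
```

Emit:
send_rows(targets="0.007 0.005 0.04 0 0.2 0 100;0.007 0.005 0.04 0 0.2 0 100;0.007 0.005 0.065 0 0.2 0 100;0.007 0.005 0.065 0 0.2 0 100;0.007 0.005 0.065 0 0.2 0 100;0.007 0.005 0.065 0 0.2 0 100")

```text
time_s: 3.37
ee_pos: [666.7, 217.4, 61.8]
ee_rot: [179.9, -0.0, 97.0]
force: [0.4, 0.0, 0.9]
gripper_width: 91.5
gripper_force: 0.0
```

Run:
```python
from h import *
s=env.state();print(s["ee_pos"],s["ee_rot"],tray(-22,0,62))
f=eyes.grab_frame("wrist");cv2.imwrite("pics/w2.png",cv2.resize(f["image"],None,fx=1.4,fy=1.4))
s=env.state();print(s["ee_pos"],s["force"])
```

```text
[666.73494789 217.44534568  61.80564938] [ 1.79921780e+02 -5.81234930e-03  9.70209379e+01] [666.95733114 216.87347657  62.        ]
[667.06118099 217.56061783  62.19986635] [ 0.59747302 -0.19197031 -0.63529031]
```

View pics/w2.png

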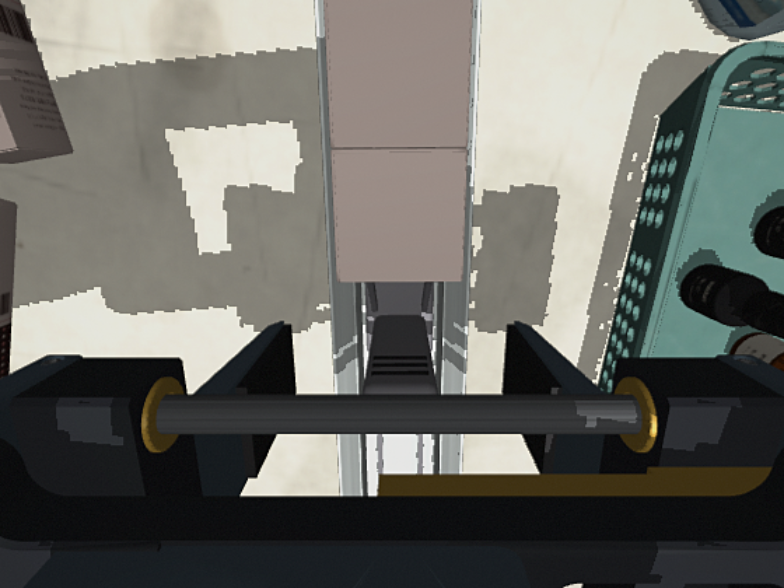

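The fingers straddle the post centrally: finger tips at u=292 and 508, post at u=400. Now close and draw the pusher back.

Emit:
send_rows(targets="0 0 0 0 0 0 0;0 0 0 0 0 0 0;0 0 0 0 0 0 0;0 0 0 0 0 0 0;0 0 0 0 0 0 0;0 0 0 0 0 0 0;0 0 0 0 0 0 0", grip_force=20)

```text
time_s: 4.0
ee_pos: [666.2, 217.4, 60.3]
ee_rot: [-180.0, 0.0, 97.0]
force: [0.4, -0.1, -0.3]
gripper_width: 47.5
gripper_force: 0.0
```

Emit:
send_rows(targets="-0.02 0 0 0 0 0 0;-0.045 0 0 0 0 0 0;-0.07 0 0 0 0 0 0;-0.09 0 0 0 0 0 0;-0.098 0 0 0 0 0 0;-0.098 0 0 0 0 0 0;-0.098 0 0 0 0 0 0;-0.098 0 0 0 0 0 0")

```text
time_s: 4.67
ee_pos: [678.1, 121.4, 60.3]
ee_rot: [180.0, -0.0, 97.1]
force: [-0.0, 0.6, 0.1]
gripper_width: 0.4
gripper_force: 0.0
```

The fingers close at about 75 mm/s, so I pulled before they reached the post. Open, return, close properly.

Emit:
send_rows(targets="0 0 0 0 0 0 60;0 0 0 0 0 0 60;0 0 0 0 0 0 60;0 0 0 0 0 0 60;0 0 0 0 0 0 60;0 0 0 0 0 0 60;0.02 0 0 0 0 0 60;0.05 0 0 0 0 0 60;0.08 0 0 0 0 0 60;0.096 0 0 0 0 0 60;0.096 0 0 0 0 0 40;0.096 0 0 0 0 0 0")

```text
time_s: 5.67
ee_pos: [666.3, 215.8, 60.2]
ee_rot: [-180.0, 0.1, 97.1]
force: [-0.3, 0.0, 0.3]
gripper_width: 44.1
gripper_force: 0.0
```

Emit:
send_rows(targets="0 0 0 0 0 0 0;0 0 0 0 0 0 0;0 0 0 0 0 0 0;0 0 0 0 0 0 0;0 0 0 0 0 0 0")

```text
time_s: 6.08
ee_pos: [667.4, 214.3, 60.3]
ee_rot: [179.9, 0.0, 97.0]
force: [3.9, -0.4, -2.0]
gripper_width: 28.0
gripper_force: 20.0
```

Emit:
send_rows(targets="-0.01 0 0 0 0 0 0;-0.03 0 0 0 0 0 0;-0.055 0 0 0 0 0 0;-0.078 0 0 0 0 0 0;-0.092 0 0 0 0 0 0;-0.097 0 0 0 0 0 0;-0.097 0 0 0 0 0 0;-0.097 0 0 0 0 0 0;-0.097 0 0 0 0 0 0")

```text
time_s: 6.83
ee_pos: [679.7, 118.5, 60.4]
ee_rot: [179.8, 0.0, 97.0]
force: [5.8, 0.0, -3.6]
gripper_width: 27.7
gripper_force: 20.0
```

Run:
```python
from h import *
s=env.state();print(s["time_s"],s["ee_pos"],s["ee_rot"],s["force"],s["gripper_width"],s["qpos"].round(2))
print(ex@(s["ee_pos"]-O), ey@(s["ee_pos"]-O))
```

```text
6.8333 [679.70964839 118.5464334   60.36772197] [1.79833322e+02 3.69645286e-03 9.69920129e+01] [ 5.81978111e+00  5.10721846e-03 -3.56078514e+00] 27.711095402465748 [ 8.940e+00  3.501e+01  8.478e+01 -1.000e-02  6.005e+01  1.960e+00]
-121.14999422627223 -0.3281151553779498
```

```bash
cat >> h.py <<'E'
A=np.array([455.,333.7,0]); tA=-74.2; B=np.array([430.6,199.,0]); tB=82.9
def u(y): return np.array([np.cos(np.radians(y)),np.sin(np.radians(y)),0])
def pick(C,t,d,h,al,back=0):
    R=ori(t,-al); a=R.as_matrix()[:,2]; return C+u(t)*d+np.array([0,0,h])+a*(19-back),R
E
python3 - <<'E'
from h import *
s=env.state(); p=s["ee_pos"]
up=p+[0,0,130]; rel([(up,ori(97.0,0))])
p1,R1=pick(B,tB,33,29,40,90); print(p1)
rel([(p1,R1)],up,ori(97.0,0))
rel([pick(B,tB,33,29,40)],p1,R1)
E
```

```text
[-0.      0.0004 -0.13  ] [ 0.2  0.  -0. ] rows 3.1
[440.31976308 277.03491983  83.38915546]
[ 0.1865 -0.2183  0.107 ] [  4.9 -39.8  13.5] rows 7.3
[-0.   -0.    0.09] [0. 0. 0.] rows 2.2
```

Emit:
send_rows(targets="0 0 0 0 0 0 66;0 0 0 0 0 0 66;0 0 0 0 0 0 66;0 0 0 0 0 0 66;0 0 0 0 0 0 66;0 0 0 0 0 0 66;0 0 -0.03 0 0 0 66;0 0 -0.07 0 0 0 66;0 0 -0.11 0 0 0 66;0 0 -0.13 0 0 0 66;0 0 -0.13 0 0 0 66;0 0 -0.13 0 0 0 66")

```text
time_s: 7.83
ee_pos: [678.7, 119.3, 192.0]
ee_rot: [179.8, -0.0, 97.0]
force: [-0.9, -0.7, -0.5]
gripper_width: 60.3
gripper_force: 0.0
```

Emit:
send_rows(targets="0.1865 -0.2183 0.107 4.9 -39.8 13.5 66;0.1865 -0.2183 0.107 4.9 -39.8 13.5 66;0.1865 -0.2183 0.107 4.9 -39.8 13.5 66;0.1865 -0.2183 0.107 4.9 -39.8 13.5 66;0.1865 -0.2183 0.107 4.9 -39.8 13.5 66;0.1865 -0.2183 0.107 4.9 -39.8 13.5 66;0.1865 -0.2183 0.107 4.9 -39.8 13.5 66;0.1865 -0.2183 0.107 4.9 -39.8 13.5 66;0.1865 -0.2183 0.107 4.9 -39.8 13.5 66;0.1865 -0.2183 0.107 4.9 -39.8 13.5 66;0.1865 -0.2183 0.107 4.9 -39.8 13.5 66;0.1865 -0.2183 0.107 4.9 -39.8 13.5 66")

```text
time_s: 8.83
ee_pos: [440.2, 276.4, 84.0]
ee_rot: [179.9, 39.9, 82.7]
force: [0.0, -0.0, 0.3]
gripper_width: 60.2
gripper_force: 0.0
```

Run:
```python
from h import *
f=eyes.grab_frame("wrist"); s=env.state();print(s["time_s"],s["ee_pos"],s["ee_rot"],s["qpos"].round(1),s["gripper_width"])
p1,R1=pick(B,tB,33,29,40,90);print(p1,R1.as_euler('xyz',degrees=True))
im=f["image"].copy()
for C,t,col in((B,tB,(0,255,0)),(A,tA,(255,0,0))):
    v=u(t);w=u(t+90); q=[C+v*i*58.5+w*j*17+[0,0,34] for i,j in((1,1),(1,-1),(-1,-1),(-1,1))]
    cv2.polylines(im,[proj(f,q).round().astype(int)],True,col,1)
cv2.imwrite("pics/w3.png",cv2.resize(im,None,fx=1.4,fy=1.4))
rel([pick(B,tB,33,29,40)])
```

```text
8.8833 [440.18165864 276.49964021  84.06543222] [179.8776172   39.93267031  82.73331298] [ 45.4  37.2  89.6 -23.   87.   60.9] 60.19953531622029
[440.31976308 277.03491983  83.38915546] [180.   40.   82.9]
[0.0007 0.     0.0902] [ 0.  -0.1 -0.1] rows 2.2
```

View pics/w3.png

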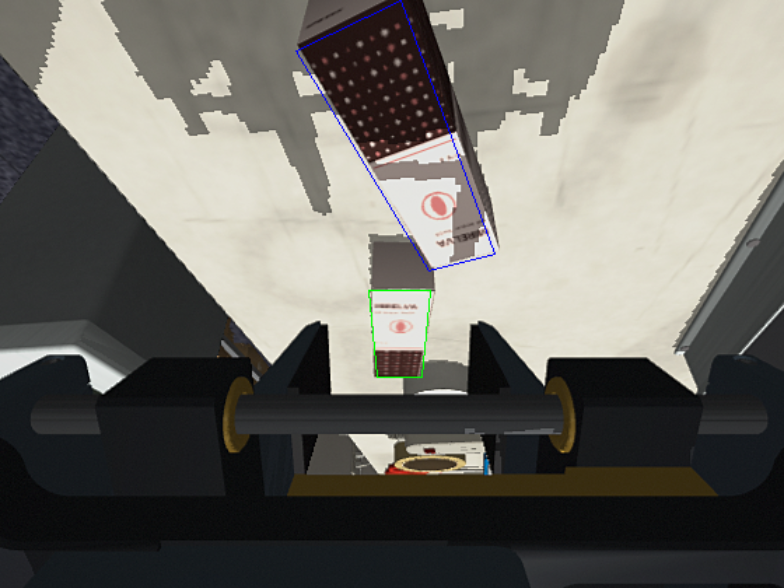

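Both outlines match the cartons within about 1 mm, and the fingers are centred on B (u=399 against 402). Approach and grip.

Emit:
send_rows(targets="0.0005 0 0.035 0 0 0 66;0.0005 0 0.065 0 0 0 66;0.0005 0 0.085 0 0 0 66;0.0005 0 0.09 0 0 0 66;0.0005 0 0.09 0 0 0 66;0.0005 0 0.09 0 0 0 40;0.0005 0 0.09 0 0 0 0;0.0005 0 0.09 0 0 0 0;0.0005 0 0.09 0 0 0 0;0.0005 0 0.09 0 0 0 0;0.0005 0 0.09 0 0 0 0;0.0005 0 0.09 0 0 0 0", grip_force=25)

```text
time_s: 9.88
ee_pos: [432.4, 221.4, 14.6]
ee_rot: [179.9, 39.9, 82.9]
force: [0.1, 3.8, 5.4]
gripper_width: 34.1
gripper_force: 25.0
```

```bash
cat >> h.py <<'E'
# final: carton centre at tray x=cx, lift; grasp offset d along axis, e=h-17 off axis
def place(cx,yaw,al,d,e,lift=0,dy=0):
    R=ori(yaw,90-al); a=R.as_matrix()[:,2]
    return tray(cx,dy,62+lift)+np.array([0,0,d])-u(yaw)*e+a*19,R
E
python3 - <<'E'
from h import *
s=env.state();print(s["ee_pos"],s["ee_rot"],pick(B,tB,33,29,40)[0],s["force"],s["gripper_width"],s["gripper_force"])
p=s["ee_pos"];R=rot(s["ee_rot"])
p1=p+[0,0,120]; rel([(p1,R)])
p2,R2=place(8,97.2,40,33,12,90); print(p2)
rel([(p2,R2)],p1,R)
E
```

```text
[432.41598087 221.40082011  14.64739279] [179.86896284  39.92099217  82.90479426] [433.16930827 219.62763914  14.44515558] [0.10468162 3.81659425 5.36820846] 34.09663931335993 24.981872141361237
[-0.077   0.0002 -0.092 ] [0. 0. 0.] rows 2.9
[662.87712722 249.17161632 172.78703542]
[ 0.0185  0.2254 -0.0647] [  1.5  89.4 -15.7] rows 12.7
```

```bash
cat >> h.py <<'E'
def cpose(C,t,z=17): # lying carton pose: z axis = top dir, x axis = down->front
    zc=u(t); xc=np.array([0,0,-1.]); return C+np.array([0,0,z]),Ro.from_matrix(np.c_[xc,np.cross(zc,xc),zc])
def upright(cx,yaw,z=62,dy=0): # after turning: old -z (world) -> +yaw direction
    zc=np.array([0,0,1.]); xc=u(yaw); return tray(cx,dy,z),Ro.from_matrix(np.c_[xc,np.cross(zc,xc),zc])
def tool_for(up,g): # g=(dp in carton frame, rot carton->tool)
    return up[0]+up[1].apply(g[0]),up[1]*g[1]
def grasp(C,t):
    s=env.state(); c=cpose(C,t); return c[1].inv().apply(s["ee_pos"]-c[0]),c[1].inv()*rot(s["ee_rot"])
E
python3 - <<'E'
from h import *; import pickle
g=grasp(B,tB); pickle.dump(g,open("gB","wb")); print(g[0],g[1].as_euler('xyz',degrees=True))
s=env.state();p=s["ee_pos"];R=rot(s["ee_rot"]); p1=p+[0,0,120]
p2,R2=tool_for(upright(6,97.2,62+140),g); print(p2,R2.as_euler('xyz',degrees=True))
rel([(p2,R2)],p1,R)
E
```

```text
[ 2.35260721  0.96671863 22.45350715] [ 1.79861492e+02 -5.00790076e+01  5.72960193e-03]
[662.19404497 246.86558243 224.45350715] [179.86149202 -50.07900759  97.2057296 ]
[-0.0165  0.2251 -0.1028] [  1.4  89.5 -15.6] rows 12.7
```

Emit:
send_rows(targets="-0.013 0 -0.015 0 0 0 0;-0.035 0 -0.042 0 0 0 0;-0.058 0 -0.07 0 0 0 0;-0.077 0 -0.092 0 0 0 0;-0.077 0 -0.092 0 0 0 0;-0.077 0 -0.092 0 0 0 0", grip_force=25)

```text
time_s: 10.38
ee_pos: [432.1, 221.1, 134.9]
ee_rot: [179.8, 39.8, 82.8]
force: [0.2, 0.5, -0.1]
gripper_width: 34.6
gripper_force: 25.0
```

Run:
```python
from h import *; import pickle
g=pickle.load(open("gB","rb")); g[0][1]=0; pickle.dump(g,open("gB","wb"))
s=env.state();print(s["ee_pos"],s["gripper_width"],s["force"],s["qpos"].round(1))
rel([tool_for(upright(6,97.2,62+140),g)])
```

```text
[432.0689448  221.1461259  134.88101259] 34.645858870876445 [ 0.17480796  0.46644177 -0.12982137] [ 42.5  30.7  93.8 -24.7  88.1  57.7]
[-0.0156  0.2263 -0.103 ] [  1.4  89.4 -15.6] rows 12.7
```

Emit:
send_rows(targets="-0.0156 0.2263 -0.103 1.4 89.4 -15.6 0;-0.0156 0.2263 -0.103 1.4 89.4 -15.6 0;-0.0156 0.2263 -0.103 1.4 89.4 -15.6 0;-0.0156 0.2263 -0.103 1.4 89.4 -15.6 0;-0.0156 0.2263 -0.103 1.4 89.4 -15.6 0;-0.0156 0.2263 -0.103 1.4 89.4 -15.6 0;-0.0156 0.2263 -0.103 1.4 89.4 -15.6 0;-0.0156 0.2263 -0.103 1.4 89.4 -15.6 0;-0.0156 0.2263 -0.103 1.4 89.4 -15.6 0;-0.0156 0.2263 -0.103 1.4 89.4 -15.6 0;-0.0156 0.2263 -0.103 1.4 89.4 -15.6 0;-0.0156 0.2263 -0.103 1.4 89.4 -15.6 0")

```text
time_s: 11.38
ee_pos: [662.9, 245.9, 221.8]
ee_rot: [-179.1, -45.5, 95.7]
force: [-1.0, -0.2, -0.6]
gripper_width: 34.5
gripper_force: 25.0
```

Run:
```python
from h import *; import pickle
g=pickle.load(open("gB","rb"))
for i in range(3): eyes.grab_frame("top")
s=env.state();print(s["ee_pos"],s["ee_rot"],s["gripper_width"],s["force"],s["qpos"].round(1))
rel([tool_for(upright(6,97.2,62+140),g)])
```

```text
[662.40205672 244.64437879 218.47037173] [-178.41446144  -45.01676524   95.10797564] 34.612638951668366 [ 0.29446507  0.32532899 -0.22169596] [ -0.2  32.5  80.2  45.6  79.2 -19.8]
[ 0.0058  0.0009 -0.0027] [-0.2  5.  -1.5] rows 0.7
```

Emit:
send_rows(targets="0.0058 0.0009 -0.0027 -0.2 5 -1.5 0;0.0058 0.0009 -0.0027 -0.2 5 -1.5 0;0.0058 0.0009 -0.0027 -0.2 5 -1.5 0;0.0058 0.0009 -0.0027 -0.2 5 -1.5 0")

```text
time_s: 11.87
ee_pos: [663.5, 250.2, 229.4]
ee_rot: [179.0, -50.0, 98.2]
force: [-0.6, -0.6, -0.8]
gripper_width: 34.4
gripper_force: 25.0
```

Run:
```python
from h import *; import pickle
g=pickle.load(open("gB","rb"))
f=eyes.grab_frame("scene"); f2=eyes.grab_frame("top")
s=env.state();print(s["ee_pos"],s["ee_rot"],s["force"])
rel([tool_for(upright(6,97.2,62+140),g)])
outs=[]
for f in (f,f2):
    im=f["image"].copy()
    for cx,z,col in((6,202,(0,255,0)),(45,62,(255,0,0)),(6,62,(0,255,255))):
        for dz in(-58.5,58.5):
            q=[tray(cx+i*17,j*17,z+dz) for i,j in((1,1),(1,-1),(-1,-1),(-1,1))]
            cv2.polylines(im,[proj(f,q).round().astype(int)],True,col,1)
    c=proj(f,tray(6,0,130))[0].astype(int); print(c)
    x,y=c[0]-65,max(0,c[1]-95); outs.append(cv2.resize(im[y:y+190,x:x+130],(390,570),interpolation=cv2.INTER_CUBIC))
cv2.imwrite("pics/p1.png",np.hstack(outs))
```

```text
[663.54259679 250.18169317 229.73893029] [178.89355147 -50.03229465  98.24533065] [-0.80613339  1.11941638 -0.82202566]
[-0.006  -0.0009  0.001 ] [0.2 0.  0.7] rows 0.1
[199 182]
[259 148]
```

View pics/p1.png

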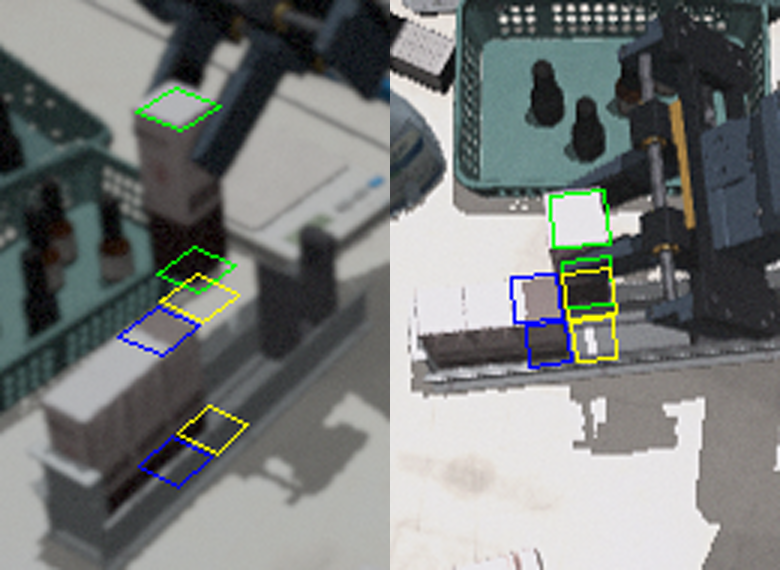

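The carton hangs upright and lines up with the tray in both views. The tool is about 5 mm forward of target, so I'll correct while descending to just above the lips.

Run:
```python
from h import *; import pickle
g=pickle.load(open("gB","rb"))
rel([tool_for(upright(6,97.2,62+140),g),tool_for(upright(6,97.2,62+60),g)])
```

```text
[-0.006  -0.0009  0.001 ] [0.2 0.  0.7] rows 0.1
[-0.0674 -0.0019  0.0524] [0.2 0.  0.7] rows 1.9
```

Emit:
send_rows(targets="-0.006 -0.0009 0.001 0.2 0 0.7 0;-0.02 -0.001 0.013 0.2 0 0.7 0;-0.04 -0.0015 0.03 0.2 0 0.7 0;-0.06 -0.0019 0.046 0.2 0 0.7 0;-0.0674 -0.0019 0.0524 0.2 0 0.7 0;-0.0674 -0.0019 0.0524 0.2 0 0.7 0;-0.0674 -0.0019 0.0524 0.2 0 0.7 0;-0.0674 -0.0019 0.0524 0.2 0 0.7 0")

```text
time_s: 12.63
ee_pos: [664.1, 246.2, 145.5]
ee_rot: [179.8, -50.2, 97.2]
force: [-0.6, -0.1, -0.3]
gripper_width: 34.6
gripper_force: 25.0
```

Run:
```python
from h import *; import pickle
g=pickle.load(open("gB","rb"))
for i in range(3):
    s=env.state();print(s["ee_pos"],s["ee_rot"]);eyes.grab_frame("top")
print(tool_for(upright(6,97.2,62+60),g)[0])
rel([tool_for(upright(6,97.2,62+60),g),tool_for(upright(6,97.2,62+30),g),tool_for(upright(6,97.2,63),g)])
```

```text
[664.05815845 246.18989766 145.45679088] [179.78313321 -50.15347726  97.17539341]
[664.10019487 246.12245134 145.66417242] [179.73200031 -50.14191021  97.21590041]
[663.98954607 246.08487014 145.61845491] [179.73221776 -50.13237729  97.22057492]
[663.15314073 246.98674441 144.45350715]
[-0.     -0.0006  0.0014] [ 0.1 -0.  -0. ] rows 0.0
[-0.023  -0.0007  0.0206] [ 0.1 -0.  -0. ] rows 0.7
[-0.0453 -0.0007  0.0392] [ 0.1 -0.  -0. ] rows 0.7
```

Emit:
send_rows(targets="-0.012 -0.0007 0.011 0 0 0 0;-0.023 -0.0007 0.0206 0 0 0 0;-0.033 -0.0007 0.029 0 0 0 0;-0.04 -0.0007 0.035 0 0 0 0;-0.0453 -0.0007 0.0392 0 0 0 0;-0.0453 -0.0007 0.0392 0 0 0 0;-0.0453 -0.0007 0.0392 0 0 0 0;-0.0453 -0.0007 0.0392 0 0 0 0")

```text
time_s: 13.45
ee_pos: [662.3, 247.2, 84.0]
ee_rot: [-180.0, -50.2, 97.0]
force: [-1.0, 0.5, 1.4]
gripper_width: 34.6
gripper_force: 25.0
```

Run:
```python
from h import *; import pickle
g=pickle.load(open("gB","rb"))
s=env.state();print(s["ee_pos"],s["ee_rot"],s["force"],s["torque"]);
print(tool_for(upright(6,97.2,62),g)[0])
rel([tool_for(upright(6,97.2,62),g)])
```

```text
[662.25340754 247.17917452  83.95816249] [-179.95351391  -50.19028858   96.99323299] [-0.98681934  0.53732549  1.35824485] [-0.09126758  0.02364024  0.10137847]
[663.15314073 246.98674441  84.45350715]
[ 0.0002  0.0009 -0.0005] [-0.  -0.1 -0.1] rows 0.0
```

Emit:
send_rows(targets="0 0 0 0 0 0 68;0 0 0 0 0 0 68;0 0 0 0 0 0 68;0 0 0 0 0 0 68;0 0 0 0 0 0 68;0 0 0 0 0 0 68;0 0 -0.02 0 0 0 68;0 0 -0.05 0 0 0 68;0 0 -0.085 0 0 0 68;0 0 -0.12 0 0 0 68;0 0 -0.14 0 0 0 68;0 0 -0.14 0 0 0 68")

```text
time_s: 14.45
ee_pos: [678.0, 137.0, 176.8]
ee_rot: [179.4, -50.0, 97.3]
force: [0.9, 0.2, 0.5]
gripper_width: 61.9
gripper_force: 0.0
```

```bash
cat >> h.py <<'E'
def pickA(d,h,al,back=0):
    R=ori(tA+180,al); a=R.as_matrix()[:,2]; return A+u(tA)*d+np.array([0,0,h])+a*(19-back),R
E
python3 - <<'E'
from h import *
f=eyes.grab_frame("top"); f2=eyes.grab_frame("scene")
s=env.state();print(s["ee_pos"],s["ee_rot"],s["force"],s["qpos"].round(1))
p1,R1=pickA(42,28,55,90); print(p1); rel([(p1,R1)])
outs=[]
for f in (f2,f):
    im=f["image"].copy()
    q=[tray(6+i*17,j*17,120.5) for i,j in((1,1),(1,-1),(-1,-1),(-1,1))]
    cv2.polylines(im,[proj(f,q).round().astype(int)],True,(0,255,0),1)
    c=proj(f,tray(6,0,90))[0].astype(int)
    x,y=c[0]-65,max(0,c[1]-95); outs.append(cv2.resize(im[y:y+190,x:x+130],(390,570),interpolation=cv2.INTER_CUBIC))
cv2.imwrite("pics/p2.png",np.hstack(outs))
E
```

```text
[675.58055821 139.95261287 173.41504139] [179.98719424 -50.1263424   96.97261113] [-0.21360684  0.35822944 -1.00904724] [-10.2  37.6  80.8  47.5  83.9 -32.3]
[482.27153377 237.32444288  68.72392698]
[-0.0033 -0.1801  0.1593] [ 7.   4.9 -5.4] rows 5.8
```

View pics/p2.png

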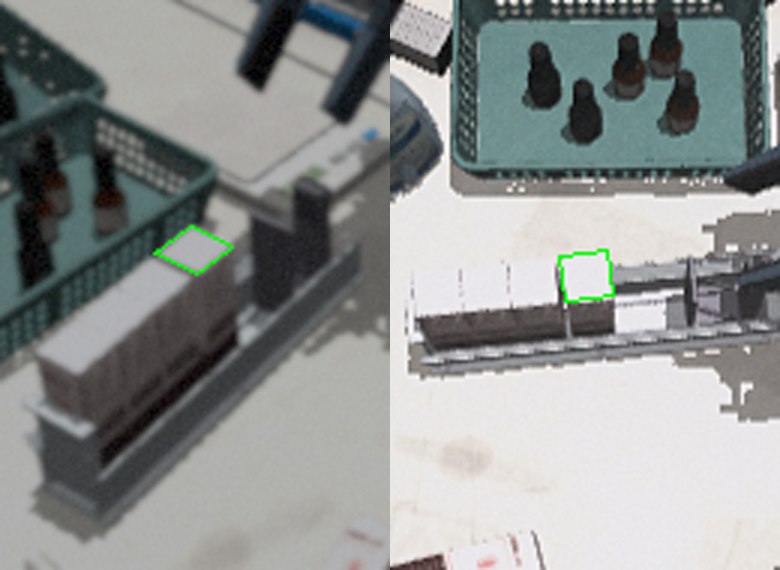

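B stands upright at tray x = 6 with a small gap to the row. Now carton A.

Emit:
send_rows(targets="-0.0033 -0.18 0.1593 7 4.9 -5.4 68;-0.0033 -0.18 0.1593 7 4.9 -5.4 68;-0.0033 -0.18 0.1593 7 4.9 -5.4 68;-0.0033 -0.18 0.1593 7 4.9 -5.4 68;-0.0033 -0.18 0.1593 7 4.9 -5.4 68;-0.0033 -0.18 0.1593 7 4.9 -5.4 68;-0.0033 -0.18 0.1593 7 4.9 -5.4 68;-0.0033 -0.18 0.1593 7 4.9 -5.4 68;-0.0033 -0.18 0.1593 7 4.9 -5.4 68;-0.0033 -0.18 0.1593 7 4.9 -5.4 68;-0.0033 -0.18 0.1593 7 4.9 -5.4 68")

```text
time_s: 15.47
ee_pos: [483.5, 237.4, 69.1]
ee_rot: [179.8, -55.0, 106.0]
force: [-0.3, 0.0, -0.0]
gripper_width: 62.2
gripper_force: 0.0
```

Run:
```python
from h import *
f=eyes.grab_frame("top");eyes.grab_frame("top")
s=env.state();print(s["ee_pos"],s["ee_rot"],s["force"],s["qpos"].round(1))
d=(cv2.cvtColor(f["image"],cv2.COLOR_BGR2GRAY)<90).astype(np.uint8)[240:268,190:218]
print("A dark",cv2.minAreaRect(np.argwhere(d)[:,::-1].astype(np.float32)+np.float32([190,240])))
rel([pickA(42,28,55)])
```

```text
[483.17688207 237.27597073  69.07342437] [179.81700884 -55.02052413 105.97619389] [-0.39825901 -1.13021031 -0.24905525] [ -4.   35.7 110.2  54.5  71.4 -56.3]
A dark ((203.7452850341797, 253.35850524902344), (15.109660148620605, 19.093114852905273), 74.05460357666016)
[-0.0001 -0.0009  0.0904] [ 0.  -0.   0.1] rows 2.2
```

Emit:
send_rows(targets="0 -0.0009 0.035 0 0 0 68;0 -0.0009 0.065 0 0 0 68;0 -0.0009 0.083 0 0 0 68;0 -0.0009 0.09 0 0 0 68;0 -0.0009 0.09 0 0 0 68;0 -0.0009 0.09 0 0 0 40;0 -0.0009 0.09 0 0 0 0;0 -0.0009 0.09 0 0 0 0;0 -0.0009 0.09 0 0 0 0;0 -0.0009 0.09 0 0 0 0;0 -0.0009 0.09 0 0 0 0;0 -0.0009 0.09 0 0 0 0", grip_force=25)

```text
time_s: 16.57
ee_pos: [461.9, 308.1, 17.9]
ee_rot: [179.8, -55.1, 105.9]
force: [1.6, -3.4, 4.1]
gripper_width: 34.6
gripper_force: 24.9
```

Run:
```python
from h import *; import pickle
s=env.state();print(s["ee_pos"],pickA(42,28,55)[0],s["ee_rot"],s["force"],s["gripper_width"],s["gripper_force"])
g=grasp(A,tA); print(g[0],g[1].as_euler('xyz',degrees=True)); g[0][1]=0; pickle.dump(g,open("gA","wb"))
p=s["ee_pos"];R=rot(s["ee_rot"]); p1=p+[0,0,130]; rel([(p1,R)])
p2,R2=tool_for(upright(-38,97.2-180,62+150),g); print(p2,R2.as_euler('xyz',degrees=True))
rel([(p2,R2)],p1,R)
```

```text
[461.9025998  308.06929451  17.93707696] [462.19803088 308.26269816  17.10204771] [179.83806671 -55.06853021 105.9264261 ] [ 1.608858   -3.43449968  4.07167624] 34.57769470654785 24.944849610328674
[-0.93707696 -0.33692909 26.54176759] [ 179.99227532   34.93137237 -179.9117008 ]
[ 0.1066  0.0002 -0.0744] [0. 0. 0.] rows 3.1
[668.84521599 201.92932918 238.54176759] [179.99227532  34.93137237  97.2882992 ]
[-0.0167  0.1704 -0.1816] [ -1.6 -89.8   9.3] rows 12.6
```

Emit:
send_rows(targets="0.016 0 -0.011 0 0 0 0;0.041 0 -0.029 0 0 0 0;0.07 0 -0.049 0 0 0 0;0.095 0 -0.066 0 0 0 0;0.1066 0 -0.0744 0 0 0 0;0.1066 0 -0.0744 0 0 0 0;0.1066 0 -0.0744 0 0 0 0")

```text
time_s: 17.15
ee_pos: [460.9, 308.1, 147.1]
ee_rot: [179.9, -55.0, 106.0]
force: [0.1, 0.4, -1.7]
gripper_width: 34.2
gripper_force: 24.9
```

Run:
```python
from h import *; import pickle
g=pickle.load(open("gA","rb"))
s=env.state();print(s["ee_pos"],s["gripper_width"],s["force"])
p2,R2=tool_for(upright(-38,97.2-180,62+150),g); p2[0]=540;p2[1]=250
rel([(p2,R2)])
```

```text
[460.85553537 308.09899975 147.12708738] 34.18225693119848 [ 0.08986508  0.37098296 -1.67687402]
[ 0.0303  0.0604 -0.1159] [ -1.6 -89.7   9.4] rows 12.6
```

Emit:
send_rows(targets="0.0303 0.0604 -0.1159 -1.6 -89.7 9.4 0;0.0303 0.0604 -0.1159 -1.6 -89.7 9.4 0;0.0303 0.0604 -0.1159 -1.6 -89.7 9.4 0;0.0303 0.0604 -0.1159 -1.6 -89.7 9.4 0;0.0303 0.0604 -0.1159 -1.6 -89.7 9.4 0;0.0303 0.0604 -0.1159 -1.6 -89.7 9.4 0;0.0303 0.0604 -0.1159 -1.6 -89.7 9.4 0;0.0303 0.0604 -0.1159 -1.6 -89.7 9.4 0;0.0303 0.0604 -0.1159 -1.6 -89.7 9.4 0;0.0303 0.0604 -0.1159 -1.6 -89.7 9.4 0;0.0303 0.0604 -0.1159 -1.6 -89.7 9.4 0;0.0303 0.0604 -0.1159 -1.6 -89.7 9.4 0")

```text
time_s: 18.15
ee_pos: [540.0, 250.7, 237.2]
ee_rot: [-179.5, 31.0, 97.9]
force: [0.1, -0.3, -1.1]
gripper_width: 34.7
gripper_force: 24.9
```

Run:
```python
from h import *; import pickle
g=pickle.load(open("gA","rb"))
eyes.grab_frame("top");eyes.grab_frame("top")
s=env.state();print(s["ee_pos"],s["ee_rot"],s["gripper_width"],s["force"],s["qpos"].round(1))
p2,R2=tool_for(upright(-38,97.2-180,62+150),g)
rel([(p2,R2)])
```

```text
[538.34703913 253.22175433 232.65555745] [-178.91987841   30.82968344   98.50526142] 34.80661051359278 [-0.52779547  0.12319827 -1.26536904] [ 38.3  28.   78.5 -25.8  91.   33.6]
[-0.0632  0.122   0.0285] [-0.4 -4.1  1.1] rows 3.4
```

Emit:
send_rows(targets="-0.02 0.035 0.009 -0.2 -2 0.6 0;-0.04 0.075 0.018 -0.4 -4.1 1.1 0;-0.055 0.105 0.025 -0.4 -4.1 1.1 0;-0.0632 0.122 0.0285 -0.4 -4.1 1.1 0;-0.0632 0.122 0.0285 -0.4 -4.1 1.1 0;-0.0632 0.122 0.0285 -0.4 -4.1 1.1 0;-0.0632 0.122 0.0285 -0.4 -4.1 1.1 0")

```text
time_s: 18.83
ee_pos: [669.7, 197.2, 244.5]
ee_rot: [179.5, 34.6, 96.6]
force: [-0.3, 0.4, 0.6]
gripper_width: 34.4
gripper_force: 24.9
```

Run:
```python
from h import *; import pickle
g=pickle.load(open("gA","rb"))
s=env.state();print(s["ee_pos"],s["ee_rot"],s["force"])
eyes.grab_frame("top");
s=env.state();print(s["ee_pos"],s["ee_rot"],s["force"])
rel([tool_for(upright(-38,97.2-180,62+150),g),tool_for(upright(-38,97.2-180,62+60),g)])
```

```text
[669.68515018 197.18229619 244.51702958] [179.49052862  34.64032696  96.55036142] [-0.33141993  0.35456175  0.61331204]
[669.50490516 197.72651489 245.01249016] [179.43421587  34.64638422  96.56945983] [-0.26630265  0.19095366 -0.96122072]
[ 0.0072 -0.0002  0.0029] [ 0.1 -0.3 -0.6] rows 0.2
[ 0.0583 -0.0009  0.0769] [ 0.1 -0.3 -0.6] rows 2.2
```

Emit:
send_rows(targets="0.0072 0 0.0029 0 -0.3 -0.6 0;0.02 0 0.021 0 -0.3 -0.6 0;0.035 -0.0005 0.043 0 -0.3 -0.6 0;0.05 -0.0008 0.065 0 -0.3 -0.6 0;0.0583 -0.0009 0.0769 0.1 -0.3 -0.6 0;0.0583 -0.0009 0.0769 0.1 -0.3 -0.6 0;0.0583 -0.0009 0.0769 0.1 -0.3 -0.6 0;0.0583 -0.0009 0.0769 0.1 -0.3 -0.6 0")

```text
time_s: 19.55
ee_pos: [670.7, 202.7, 150.9]
ee_rot: [179.6, 35.0, 97.1]
force: [-0.5, -0.1, -1.0]
gripper_width: 34.2
gripper_force: 24.9
```

Run:
```python
from h import *; import pickle
g=pickle.load(open("gA","rb"))
f=eyes.grab_frame("scene");f2=eyes.grab_frame("top");s=env.state();print(s["ee_pos"],s["ee_rot"],s["force"])
rel([tool_for(upright(-38,97.2-180,122),g),tool_for(upright(-38,97.2-180,92),g),tool_for(upright(-38,97.2-180,62.5),g)])
outs=[]
for f in (f,f2):
    im=f["image"].copy()
    for cx,z,col in((-38,122,(0,255,0)),(6,62,(255,0,0)),(-38,62,(0,255,255))):
        for dz in(-58.5,58.5):
            q=[tray(cx+i*17,j*17,z+dz) for i,j in((1,1),(1,-1),(-1,-1),(-1,1))]
            cv2.polylines(im,[proj(f,q).round().astype(int)],True,col,1)
    c=proj(f,tray(-20,0,100))[0].astype(int)
    x,y=c[0]-65,max(0,c[1]-95); outs.append(cv2.resize(im[y:y+190,x:x+130],(390,570),interpolation=cv2.INTER_CUBIC))
cv2.imwrite("pics/p3.png",np.hstack(outs))
```

```text
[670.80494239 202.63724057 151.16139298] [179.56564424  34.93004662  97.08636582] [ 0.06973539 -0.37953894 -0.22704782]
[ 0.0011 -0.0021  0.0024] [ 0.3 -0.  -0.2] rows 0.1
[ 0.0183 -0.0022  0.027 ] [ 0.3 -0.  -0.2] rows 0.7
[ 0.0352 -0.0024  0.0512] [ 0.3 -0.  -0.2] rows 0.7
```

View pics/p3.png

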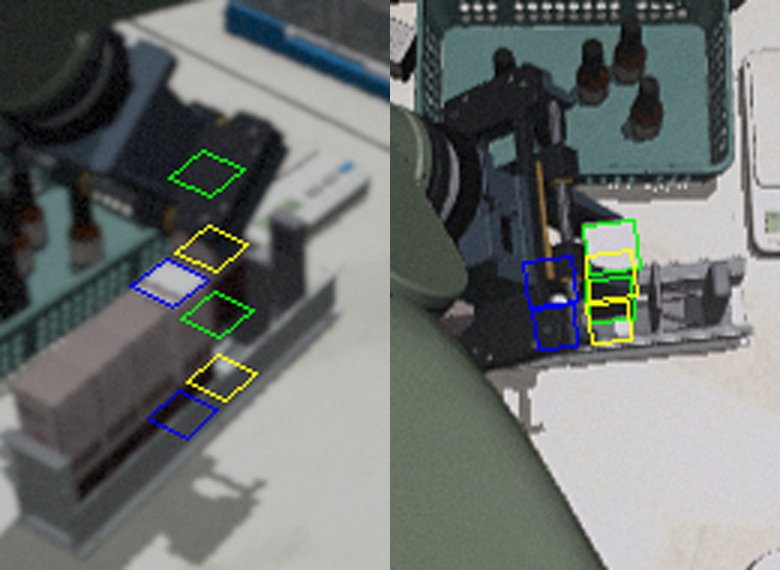

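A's top sits on the predicted outline, between B and the pusher plate. Descend with the 2 mm lateral correction.

Emit:
send_rows(targets="0.001 -0.0021 0.002 0.2 0 -0.2 0;0.001 -0.0021 0.002 0.2 0 -0.2 0;0.01 -0.0022 0.0145 0.2 0 -0.2 0;0.0183 -0.0022 0.027 0.2 0 -0.2 0;0.026 -0.0023 0.038 0.2 0 -0.2 0;0.032 -0.0024 0.046 0.2 0 -0.2 0;0.0352 -0.0024 0.0507 0.2 0 -0.2 0;0.0352 -0.0024 0.0507 0.2 0 -0.2 0;0.0352 -0.0024 0.0507 0.2 0 -0.2 0;0.0352 -0.0024 0.0507 0.2 0 -0.2 0")

```text
time_s: 20.48
ee_pos: [667.9, 200.5, 90.1]
ee_rot: [-179.9, 35.3, 97.4]
force: [-2.5, -0.1, 12.2]
gripper_width: 34.3
gripper_force: 25.0
```

Run:
```python
from h import *; import pickle
g=pickle.load(open("gA","rb"))
s=env.state();print(s["ee_pos"],s["ee_rot"],s["force"],s["gripper_width"])
print(tool_for(upright(-38,97.2-180,62),g)[0]);rel([tool_for(upright(-38,97.2-180,62),g)])
```

```text
[667.88420387 200.54133195  90.07245429] [-179.9147453    35.26467378   97.39042446] [-2.4949963  -0.06968778 12.16295228] 34.25763673913297
[668.84521599 201.92932918  88.54176759]
[0.0019 0.0011 0.0005] [-0.   0.3  0.1] rows 0.1
```

Emit:
send_rows(targets="-0.0006 0 -0.0008 0 0 0 0;-0.0006 0 -0.0008 0 0 0 0;-0.0006 0 -0.0008 0 0 0 0")

```text
time_s: 20.73
ee_pos: [667.9, 200.5, 90.1]
ee_rot: [-179.9, 35.2, 97.4]
force: [-1.1, -0.2, 9.5]
gripper_width: 34.4
gripper_force: 25.0
```

Emit:
send_rows(targets="-0.0017 0 -0.0025 0 0 0 0;-0.0017 0 -0.0025 0 0 0 0;-0.0017 0 -0.0025 0 0 0 0")

```text
time_s: 20.98
ee_pos: [667.6, 201.7, 90.3]
ee_rot: [-179.8, 35.0, 97.5]
force: [0.2, 0.5, -0.4]
gripper_width: 34.0
gripper_force: 25.0
```

Emit:
send_rows(targets="0 0 0 0 0 0 60;0 0 0 0 0 0 68;0 0 0 0 0 0 68;0 0 0 0 0 0 68;0 0 0 0 0 0 68;0 0 0 0 0 0 68")

```text
time_s: 21.48
ee_pos: [667.9, 201.6, 91.4]
ee_rot: [-179.9, 35.0, 97.5]
force: [-0.7, 0.1, -0.3]
gripper_width: 61.7
gripper_force: 0.0
```

Emit:
send_rows(targets="0 0 -0.02 0 0 0 68;0 0 -0.05 0 0 0 68;0 0 -0.085 0 0 0 68;0 0 -0.12 0 0 0 68;0 0 -0.14 0 0 0 68;0 0 -0.14 0 0 0 68;0 0 -0.14 0 0 0 68")

```text
time_s: 22.07
ee_pos: [657.8, 281.8, 206.5]
ee_rot: [-180.0, 35.0, 97.4]
force: [0.3, -0.3, -0.3]
gripper_width: 62.1
gripper_force: 0.0
```

Run:
```python
from h import *
s=env.state();print(s["ee_pos"],s["ee_rot"],s["qpos"].round(1))
rel([(tray(-121,0,190),ori(97.2,0))]); rel([(tray(-121,0,61),ori(97.2,0))],tray(-121,0,190),ori(97.2,0))
f=eyes.grab_frame("scene"); g=cv2.cvtColor(f["image"],cv2.COLOR_BGR2GRAY)
for cx in (45,6,-38):
    o=[]
    for k in (1,):
        m=np.zeros(g.shape,np.uint8); q=[tray(cx+i*13,j*13,120.5) for i,j in((1,1),(1,-1),(-1,-1),(-1,1))]
        cv2.fillPoly(m,[proj(f,q).round().astype(int)],1); v=g[m>0]; o.append((v.mean().round(),v.std().round(1)))
    # side face strip brightness (camera side +y world/-x)
    print(cx,o)
```

```text
[657.84342076 281.83977516 206.54275433] [-179.96183669   34.95040698   97.44331655] [ 35.9  40.7  60.7 -30.4  96.1  29.9]
[-0.1254  0.0003  0.1079] [ 0.  35.   0.2] rows 4.9
[0.    0.    0.129] [0. 0. 0.] rows 3.1
45 [(np.float64(179.0), np.float64(1.4))]
6 [(np.float64(177.0), np.float64(4.2))]
-38 [(np.float64(178.0), np.float64(3.0))]
```

A's top face shows flat white at its predicted place, so it stands. Now back to the pusher post.

Emit:
send_rows(targets="-0.1254 0.0003 0.1079 0 35 0.2 66;-0.1254 0.0003 0.1079 0 35 0.2 66;-0.1254 0.0003 0.1079 0 35 0.2 66;-0.1254 0.0003 0.1079 0 35 0.2 66;-0.1254 0.0003 0.1079 0 35 0.2 66;-0.1254 0.0003 0.1079 0 35 0.2 66;-0.1254 0.0003 0.1079 0 35 0.2 66;-0.1254 0.0003 0.1079 0 35 0.2 66;-0.1254 0.0003 0.1079 0 35 0.2 66")

```text
time_s: 22.87
ee_pos: [678.4, 119.9, 188.4]
ee_rot: [-179.8, 0.0, 97.3]
force: [-0.0, 0.1, 0.2]
gripper_width: 60.0
gripper_force: 0.0
```

Run:
```python
from h import *
eyes.grab_frame("top"); s=env.state();print(s["ee_pos"],s["ee_rot"],tray(-121,0,190)); rel([(tray(-121,0,61),ori(97.2,0))])
```

```text
[678.52160944 120.37091999 188.58872994] [-1.79839955e+02  3.12751019e-02  9.73658952e+01] [679.36532126 118.65412114 190.        ]
[-0.0017  0.001   0.1276] [-0.2  0.   0.2] rows 3.1
```

Emit:
send_rows(targets="-0.0017 0.001 0.035 0 0 0 66;-0.0017 0.001 0.07 0 0 0 66;-0.0017 0.001 0.105 0 0 0 66;-0.0017 0.001 0.1276 0 0 0 66;-0.0017 0.001 0.1276 0 0 0 50;-0.0017 0.001 0.1276 0 0 0 0;-0.0017 0.001 0.1276 0 0 0 0;-0.0017 0.001 0.1276 0 0 0 0;-0.0017 0.001 0.1276 0 0 0 0;-0.0017 0.001 0.1276 0 0 0 0;-0.0017 0.001 0.1276 0 0 0 0;-0.0017 0.001 0.1276 0 0 0 0", grip_force=25)

```text
time_s: 23.92
ee_pos: [680.1, 116.9, 64.2]
ee_rot: [-180.0, -0.1, 97.2]
force: [-4.0, 1.6, 5.6]
gripper_width: 28.0
gripper_force: 25.0
```

Emit:
send_rows(targets="0.002 0 0 0 0 0 0;0.005 0 0 0 0 0 0;0.008 0 0 0 0 0 0;0.011 0 0 0 0 0 0;0.014 0 0 0 0 0 0;0.016 0 0 0 0 0 0;0.018 0 0 0 0 0 0;0.02 0 0 0 0 0 0;0.022 0 0 0 0 0 0;0.024 0 0 0 0 0 0;0.024 0 0 0 0 0 0")

```text
time_s: 24.83
ee_pos: [677.1, 139.9, 64.2]
ee_rot: [-180.0, 0.0, 97.2]
force: [-3.8, -0.8, 6.7]
gripper_width: 27.6
gripper_force: 25.0
```

Run:
```python
from h import *
eyes.grab_frame("top"); s=env.state();print(s["ee_pos"],s["ee_rot"],s["force"],ex@(s["ee_pos"]-O),ex@s["force"])
```

```text
[677.13499009 139.86403174  64.21457969] [-1.79986927e+02  2.71882457e-02  9.71875057e+01] [-3.7201973  -1.50974394  6.89199745] -99.67780126072171 -1.0315748010651091
```

Emit:
send_rows(targets="0.001 0 0 0 0 0 0;0.002 0 0 0 0 0 0;0.003 0 0 0 0 0 0;0.004 0 0 0 0 0 0;0.005 0 0 0 0 0 0;0.006 0 0 0 0 0 0;0.006 0 0 0 0 0 0;0.006 0 0 0 0 0 0")

```text
time_s: 25.55
ee_pos: [676.4, 145.4, 64.2]
ee_rot: [-180.0, 0.1, 97.2]
force: [-3.0, -0.9, 6.7]
gripper_width: 27.6
gripper_force: 25.0
```

Run:
```python
from h import *
eyes.grab_frame("top"); s=env.state();print(s["ee_pos"],s["ee_rot"],s["force"],ex@(s["ee_pos"]-O),ex@s["force"])
```

```text
[676.42093169 145.45261446  64.2016751 ] [-1.79983264e+02  4.99212556e-02  9.71820484e+01] [-3.34640466 -2.231315    7.17040778] -94.0437909390237 -1.7943047002104504
```

Emit:
send_rows(targets="0.001 0 0 0 0 0 0;0.002 0 0 0 0 0 0;0.003 0 0 0 0 0 0;0.003 0 0 0 0 0 0;0.003 0 0 0 0 0 0")

```text
time_s: 26.02
ee_pos: [676.3, 146.2, 64.2]
ee_rot: [-180.0, 0.2, 97.2]
force: [-3.3, -7.3, 6.7]
gripper_width: 27.6
gripper_force: 25.0
```

Run:
```python
from h import *
eyes.grab_frame("top"); s=env.state();print(s["ee_pos"],s["ee_rot"],s["force"],ex@(s["ee_pos"]-O),ex@s["force"])
```

```text
[676.32149486 146.19241247  64.23447739] [-179.97570953    0.24541136   97.19617134] [-1.74483607 -8.70631374  7.72431149] -93.29736371854476 -8.418975913238679
```

The row is snug: the reaction rose to 8 N with no further travel. Relieve, release and lift away.

Emit:
send_rows(targets="-0.002 0 0 0 0 0 0;-0.002 0 0 0 0 0 0;-0.002 0 0 0 0 0 66;-0.002 0 0 0 0 0 66;-0.002 0 0 0 0 0 66;-0.002 0 0 0 0 0 66;-0.002 0 0 0 0 0 66;-0.002 0 0 0 0 0 66;-0.002 0 0 0 0 0 66;-0.002 0 -0.02 0 0 0 66;-0.002 0 -0.05 0 0 0 66;-0.002 0 -0.08 0 0 0 66")

```text
time_s: 27.07
ee_pos: [675.7, 147.1, 141.7]
ee_rot: [-179.8, 0.0, 97.2]
force: [0.9, 1.2, 0.3]
gripper_width: 60.2
gripper_force: 0.0
```

Emit:
send_rows(targets="0 0 -0.03 0 0 0 66;-0.02 0 -0.06 0 0 0 66;-0.04 0 -0.09 0 0 0 66;-0.08 0 -0.09 0 0 0 66;-0.08 0 -0.09 0 0 0 66;-0.08 0 -0.09 0 0 0 66")

```text
time_s: 27.57
ee_pos: [686.7, 66.0, 232.3]
ee_rot: [-180.0, 0.0, 97.0]
force: [-0.0, 0.8, -1.0]
gripper_width: 60.1
gripper_force: 0.0
```

Run:
```python
from h import *
s=env.state();print(s["time_s"],s["ee_pos"],s["force"],s["gripper_width"])
f=eyes.grab_frame("scene"); f2=eyes.grab_frame("top"); cv2.imwrite("pics/end.png",f["image"])
for f in(f,f2):
    g=cv2.cvtColor(f["image"],cv2.COLOR_BGR2GRAY)
    for cx in (113,79,45,11,-23,-57):
        m=np.zeros(g.shape,np.uint8); q=[tray(cx+i*12,j*12,120.5) for i,j in((1,1),(1,-1),(-1,-1),(-1,1))]
        cv2.fillPoly(m,[proj(f,q).round().astype(int)],1); v=g[m>0]; print(cx,v.mean().round(),v.std().round(1))
    # white top profile along the row centre line: where it ends
    xs=np.arange(-75,140,1.); pr=proj(f,[tray(x,0,120.5) for x in xs]); v=cv2.remap(g,pr[:,0].astype(np.float32)[None],pr[:,1].astype(np.float32)[None],1)[0]
    print(v[::3].tolist())
```

```text
27.5667 [686.71069187  65.98255524 232.31002272] [-0.03936711  0.81981944 -1.00835427] 60.14236248872666
113 170.0 1.1
79 170.0 1.2
45 170.0 1.4
11 170.0 2.4
-23 149.0 25.5
-57 107.0 35.2
[170, 171, 169, 161, 143, 106, 76, 67, 80, 98, 119, 128, 118, 107, 109, 119, 140, 162, 169, 171, 170, 168, 162, 164, 169, 170, 173, 171, 172, 170, 170, 171, 172, 166, 160, 166, 170, 171, 171, 171, 171, 171, 171, 171, 170, 168, 169, 171, 171, 171, 171, 171, 170, 171, 170, 171, 170, 168, 170, 170, 171, 169, 171, 170, 169, 170, 169, 169, 150, 108, 75, 70]
113 226.0 1.3
79 227.0 1.1
45 226.0 1.4
11 226.0 1.1
-23 193.0 43.6
-57 132.0 57.5
[101, 102, 101, 101, 100, 99, 94, 96, 97, 96, 87, 68, 136, 139, 134, 136, 130, 228, 228, 226, 226, 226, 225, 191, 226, 226, 226, 227, 227, 225, 226, 223, 226, 228, 214, 226, 227, 227, 226, 227, 227, 227, 226, 225, 226, 227, 217, 227, 228, 226, 227, 226, 226, 224, 227, 228, 227, 211, 225, 228, 227, 226, 228, 226, 227, 225, 227, 227, 228, 171, 223, 226]
```

The top-camera profile shows seams at tray x ≈ -6, 27, 63, 96 and 132, about 34 mm apart. The last carton spans -40 to -6, partly in the gripper's shadow. All five stand in a closed row, and the arm is clear.

```bash
python3 -c "
from workcell import env
print(env.job_done())"
```

```text
the job is handed in; nothing more can be done
None
```

I stood both fallen cartons upright behind the three, pushed the row of five snug against the end stop, and handed the job in at about 28 s; no verdict was returned.

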